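Reset the gas ring and refit its control knob

ROBOT

A 7-joint arm with a two-finger parallel gripper is mounted at the origin on the work surface. World frame = base frame: x ahead of the robot, y to its left, z up, the work surface at z = 0. Lengths are in m, angles in rad, forces in N, time in s.
With the tool pointing down it reaches from about 0.4 to 0.85 m from the base axis. Payload 10.4 kg.
Tool frame: the origin (TCP) lies on the centre line of the jaws, within the pads' length; the fingertips stand 8 mm ahead of it and the grasp point (between the pads) lies 11 mm behind it (r.finger_overhang is the distance from the TCP to the fingertips, in m); z points along the fingers, y is the line along which they close (so a half turn about z gives the same grasp; the last joint's range is limited). The gripper opens to 87 mm and grips with 3 to 60 N. Pads are 19 mm wide; open, the fingers measure 117 mm over their backs; the gripper's body (75 mm by 190 mm) begins 51 mm behind the grasp point.
Start: joints at [1.195, 0.332, -0.065, 1.46, 0.022, 1.35, -0.088], TCP at [0.216, -0.587, 0.231] pointing down, gripper open.
Joint ranges: [-2.6, 2.6], [-0.5, 2.12], [-1.47, 1.34], [0.16, 2.42], [-1.27, 4.41], [0.06, 2.06], [-2.6, 2.6]. Speed limits (rad/s): [2.22, 2.22, 2.79, 2.79, 3.14, 3.14, 3.14].

INTERFACE

Orientations are given as a unit quaternion [x, y, z, w].
In Python, from bench import r, vision gives the robot as it stands.
- The arm moves only by the tool drive_tool, never from a script. Its argument "series" is a list of rows, each a list of 2 entries, a list of its own where there are three numbers: the shift along the world's x, y, z in cm, then the turn about the world's z in degrees. A call has exactly 10 rows; each row shifts and turns the commanded pose from where the row before left it; what a row does not reach is not made up. A row lasts 1/8 s, in which the tool goes at most 62.5 mm and 10.7 degrees, less where a joint would pass 70% of its speed; a pose out of reach is approached as far as the arm can. A call with a gripper value outside its range is refused whole. "hand" is the closure, from 0 (fully open) to 1 (shut), set as the call begins (left out, the last holds). The fingers move at their own pace and stop on an object; "newtons" is the grip in N (left out, the last holds). Time passes only in rows, so rows that do not move let the fingers close, or fill a call up. It gives the time, the measured TCP pose, the force, the opening and the grip force at its end, in the units of the state.
- r.read_state(): the state, without advancing time (a new reading comes with each control period).
- vision.camera(name): name is "side" or "top"; returns a dict with "color" (480x640x3 uint8, red, green, blue), "intrinsics" (3x3 intrinsics, pixels), "k1" (the pictures are not rectified: a ray, as slopes to the right and down, at radius r is drawn at 1 + k1 r^2 times it, then the intrinsics apply), "R" (3x3) and "t" (3): a world point X has camera coordinates R X + t. Camera axes: x right, y down, z forward; pixel columns grow to the right and rows downward; lengths in m; the calibration is good to about 2 mm. A picture is of the moment at which its call begins. There is no depth.
- r.close_job(): hands the job in; it is judged then, once.
The state is a dict: "time": time; "joint_positions": joint angles; "joint_vel": joint speeds; "joint_torque": joint torques, N m; "ee_pos": TCP position; "eef_rot": TCP orientation; "ft_force": force on the tool from outside, world axes, zero at the start; "torque": the same for the moment, N m; "width": finger opening in m; "grip_force": force on a finger pad.
Only numpy, scipy, OpenCV 4.12 (cv2) and the standard library are available. Lean on these libraries where they do the work, as an engineer would, in place of code of your own. Each camera call takes 0.05 s, during which the arm holds its last target. There are 200 camera calls.

TASK

The gas ring on the kitchen counter has tripped and its knob has been pulled off. Take the pin tool from its white stand, push the red reset button at the bottom of the small hole next to the bare brass shaft right down with the tool's tip, and stand the tool back in its hole. Then turn the black knob so that its pointer is on the side of the shaft's flat, push it fully onto the shaft, press the shaft right down against its spring and finish while still holding it pressed there, leaving the other things on the counter where they are.

Things in the scene. Friction and masses are not known exactly. Their poses are not given: they have to be found in the camera images.
- hob: White single gas ring, fixed, 330 (x) x 260 (y) mm, origin: centre of its underside. Bare aluminium control strip along its near (-x) end, top at z = 72 mm, with the brass shaft at (-115, 0) mm and the reset hole at (-115, -16) mm. Burner and dark grate, up to 110 mm high, centred at (+55, 0) mm, nearest feet at (-30, +-85) mm.
- reset (a joint): Travel of the red reset button, m: 0 = up, 0.004 = fully down. Springs back; takes 1.2 N to start and 2.8 N fully down, then a hard stop.
- reset_top (a point): Centre of the top face of the red reset button (10 mm across), which moves with it; 4 mm below the control strip's surface when up, in a round hole 13 mm across. z up.
- shaft_top (a point): Top end of the brass D-shaft, on its axis, moves with it; z up, x axis towards the flat. It stands 22 mm above the control strip. Section: circle of radius 6 mm cut by the flat 1.5 mm from the axis; top 2 mm are 0.8 mm smaller all round. It starts turned to various angles and turns about z only against 0.15 N m of friction.
- shaft (a joint): How far the shaft is pushed down, m: 0 = up, 0.005 = stop. Spring: 3 N to start, 6 N at the stop. It springs back up when let go.
- knob: Black cooker knob, 45 g, on the board, bore down. Origin: centre of underside. Skirt 46 mm across, z 0 to 16 mm; above it a wing grip along x, 44 mm long, 13 mm wide (y), z 16 to 37 mm. White pointer on the wing's +x half. D-shaped bore 13 mm deep, flat on the +x (pointer) side, 1 mm clearance round the shaft. Fully on, its underside is 9 mm above the control strip; 4 mm when pressed to the stop.
- knob_seat (a point): Centre of the closed end of the knob's bore, 13 mm above the knob's underside; coincides with point shaft_top when the knob is fully on. x axis towards the pointer.
- knob_pointer (a point): Point on the pointer line, 20 mm from the knob's axis along its +x, at the wing's top (37 mm above the underside).
- board: Light wooden board, fixed, 170 x 150 mm, 15 mm thick, origin at the centre of its underside; the knob stands on it. It may be left or right of the gas ring, with the stand on the other side.
- pin_tool: Pin tool, 30 g, standing upright in the stand. Origin at the lower tip, z up. Round steel shank 5 mm across from z = 0 to 45 mm; square dark wooden handle 15 x 15 mm (sides along x and y) from z = 45 to 95 mm, with a yellow band near the top. Its shoulder (z = 45 mm) rests on the stand.
- pin_tip (a point): Lower tip of the pin tool's shank.
- stand: White ceramic block, fixed, 60 x 60 mm, 55 mm high, origin at the centre of its underside; a round hole about 11 mm across goes straight down through its centre. With the tool stood in it the tool's tip is 10 mm above the counter.
- mug: Bystander, loose: blue mug with a handle, 80 mm across, 85 mm high, origin at its underside.
- jar: Bystander, loose: amber glass jar with a red cap, 60 mm across, 90 mm high, origin at its underside.
- salt: Bystander, loose: white ceramic salt shaker, 40 mm across, 65 mm high, origin at its underside.
- spoon: Bystander, loose: steel teaspoon lying flat, 150 mm long, origin at its underside.
- cup: Bystander, loose: small terracotta cup, 60 mm across, 55 mm high, origin at its underside.
Mind the look-alikes: they are no part of the job. Leave any pink or purple look-alike of the stand alone.

How it is judged:
On the way, in this order (a step that is already met when the one before it is completed fails the run):
1. the reset button is pushed down with the tip of the pin tool (value of joint reset above 0.003 m and distance between pin_tip and reset_top below 0.007 m), for 0.1 s.
2. the pin tool stands in its stand again, let go (horizontal distance between pin_tip and stand below 0.01 m and height (world z) of pin_tip below 0.014 m and angle between pin_tool's own z axis and vertical below 0.12 rad and contact force between the fingers and pin_tool below 0.1 N), for 0.2 s.
At the end, for the whole second after the job is handed in: Knob fully on the shaft (bore end within 3.5 mm of the shaft top, pointer on the flat's side, upright within 0.12 rad), fingers still on it, shaft held at least 3.5 mm down; reset button up; pin tool upright in its stand (tip within 10 mm of the hole axis, below 14 mm) (distance between knob_seat and shaft_top below 0.0035 m and x of knob_pointer in the frame of shaft_top above 0.017 m and angle between each of knob, pin_tool's own z axis and vertical below 0.12 rad and value of joint shaft above 0.0035 m and contact force between the fingers and knob above 1 N and value of joint reset below 0.001 m and horizontal distance between pin_tip and stand below 0.01 m and height (world z) of pin_tip below 0.014 m); the arm keeps its last pose, push and grip.
It fails at once if a bystander is pushed more than 30 mm or knocked over (distance of any of mug, jar, salt, spoon, cup from where it was at the start of the episode above 0.03 m or angle between any of mug, jar, salt, cup's own z axis and vertical above 0.5 rad).
It also fails if it takes over 61 s, if anything falls off the work surface, if the arm or the gripper's body presses on something with over 40 N, if the wrist force passes 120 N, or if a joint passes its speed limit or range.

## Working session

There is one attempt and no reset: what is moved stays moved. The work goes in short steps, Python scripts to look and compute and a tool call to move; the robot and the scene stay as the last step left them, time stands still between calls to the robot, and variables do not carry over. Pictures are saved under pics/ and viewed, at most 10 in all, crops included, and the job is handed in when it is done.

Besides the shell and the picture viewer there is one more tool, called after "Emit:" as a command line: name --argument value ..., lists and objects as JSON in quotes. drive_tool: Moves the arm, as the interface text tells. Its arguments: {"type":"object","properties":{"series":{"type":"array"},"hand":{"type":"number"},"newtons":{"type":"number"}},"required":["series"]}

```bash
mkdir -p pics; ls; cat > h.py <<'E'
import numpy as np, cv2
from bench import r, vision
def cam(n,save=None):
    c=vision.camera(n)
    if save: cv2.imwrite(f'pics/{save}.png',c['color'][:,:,::-1])
    return c
def ray(c,u,v):
    K=np.array(c['intrinsics']);p=np.array([(u-K[0,2])/K[0,0],(v-K[1,2])/K[1,1]])
    q=p.copy()
    for _ in range(30): q=p/(1+c['k1']*(q@q))
    R=np.array(c['R']);t=np.array(c['t'])
    return -R.T@t, R.T@np.array([q[0],q[1],1])
def onz(c,u,v,z):
    o,d=ray(c,u,v); return o+d*(z-o[2])/d[2]
def proj(c,X):
    p=np.array(c['R'])@np.array(X)+np.array(c['t']);q=p[:2]/p[2];q=q*(1+c['k1']*(q@q))
    K=np.array(c['intrinsics']);return np.array([K[0,0]*q[0]+K[0,2],K[1,1]*q[1]+K[1,2]])
E
python3 - <<'E'
from h import *
for n in('top','side'):
    c=cam(n,n+'0');print(n,c['intrinsics'],c['k1'],-np.array(c['R']).T@c['t'],np.array(c['R'])[2])
print(r.read_state())
E
```

```text
pics
top [[579.2089318    0.         310.23970434]
 [  0.         579.2089318  230.55246925]
 [  0.           0.           1.        ]] -0.015745149549281766 [ 0.37170042 -0.00157484  1.38255067] [ 0.13084132 -0.00875425 -0.99136467]
side [[584.05336089   0.         322.57824319]
 [  0.         584.05336089 238.38013632]
 [  0.           0.           1.        ]] -0.16370771720813135 [0.35291104 0.9268138  1.02081119] [ 0.11962057 -0.68907988 -0.7147446 ]
{'time': 0.1, 'joint_positions': array([ 1.19541766,  0.33282855, -0.06469528,  1.46087806,  0.02160999,
        1.3498826 , -0.08850378]), 'joint_vel': array([-0.00081181, -0.00059482, -0.0007362 , -0.00192557, -0.00215821,
       -0.00029412, -0.00251969]), 'joint_torque': array([ 1.70850853e-03, -6.24548435e+01,  2.50694569e-02, -3.90718603e+01,
       -6.12838520e-02,  3.66192183e-02,  8.12842632e-05]), 'ee_pos': array([ 0.21581506, -0.58619347,  0.22981116]), 'eef_rot': array([ 9.84482293e-01,  1.75482741e-01, -1.48293761e-04, -6.33271770e-04]), 'ft_force': array([ 0.04197665, -0.20753805,  0.25379791]), 'torque': array([0.04325722, 0.00943418, 0.02211246]), 'grip_force': 0.0, 'width': 0.08700283986073762}
```

View pics/top0.png

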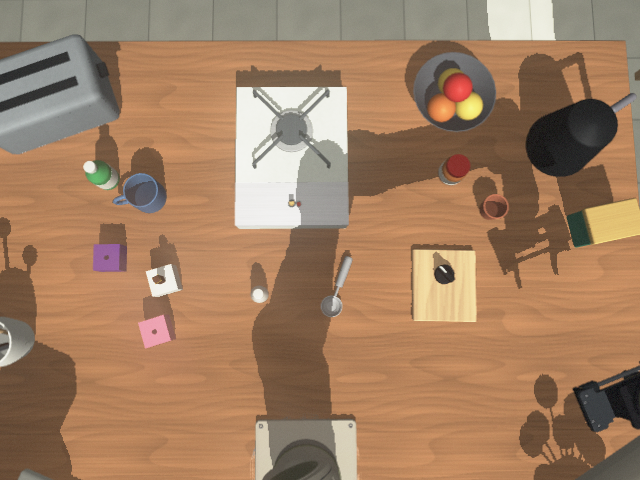

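View pics/side0.png

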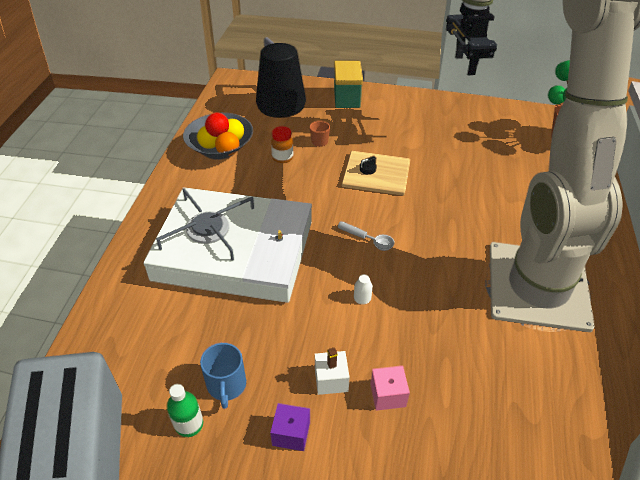

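The top view shows the white stand with the tool at (162,281), brass shaft ~(291,201), reset ~(299,204) and knob on the board ~(445,273). The side view shows the same layout. Next, zoomed crops.

```bash
python3 - <<'E'
from h import *
T=cv2.imread('pics/top0.png');S=cv2.imread('pics/side0.png')
def cr(I,u,v,w,h,s): return cv2.resize(I[v:v+h,u:u+w],None,fx=s,fy=s,interpolation=cv2.INTER_CUBIC)
a=np.hstack([cr(T,140,258,44,44,6),cr(T,270,180,44,44,6),cr(T,423,251,44,44,6)])
b=np.hstack([cr(S,311,342,44,44,6),cr(S,258,215,44,44,6),cr(S,348,145,44,44,6)])
cv2.imwrite('pics/z0.png',np.vstack([a,b]))
E
```

```text
(no output)
```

View pics/z0.png

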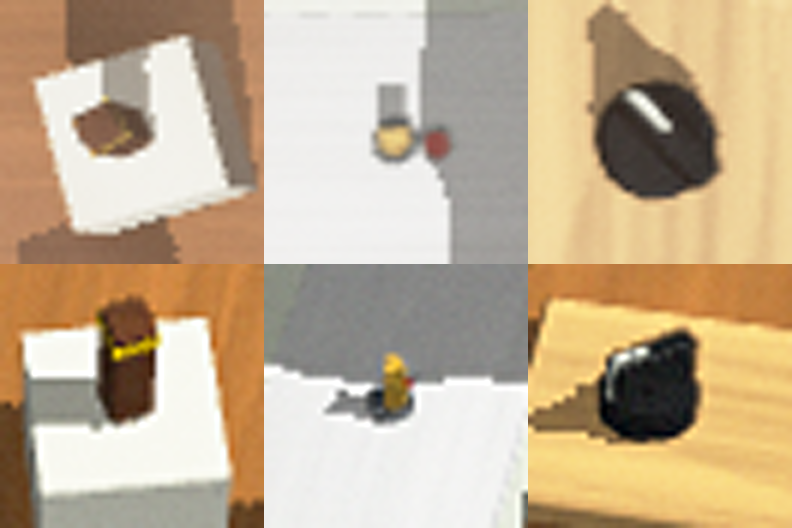

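The crops show the stand turned ~15°, the tool roughly parallel with it, the brass shaft with a dark edge on its upper (+x) side, the red button to its right, and the knob pointer running up-left. Now measuring.

```bash
python3 - <<'E'
from h import *
T=cam('top');S=cam('side')
I=T['color'];H=cv2.cvtColor(I,cv2.COLOR_RGB2HSV)
def big(m,box):
    u0,v0,u1,v1=box;M=np.zeros(m.shape,np.uint8);M[v0:v1,u0:u1]=m[v0:v1,u0:u1]
    cs,_=cv2.findContours(M,cv2.RETR_EXTERNAL,cv2.CHAIN_APPROX_NONE)
    return max(cs,key=cv2.contourArea),M
def rect(c,cnt,z):
    P=np.array([onz(c,*p,z)[:2] for p in cnt[:,0].astype(float)])*1000
    R=cv2.minAreaRect(P.astype(np.float32));return R
white=(H[...,1]<40)&(H[...,2]>215)
c,_=big(white,(140,258,184,302));print('stand',rect(T,c,.055))
c,_=big((H[...,1]<40)&(H[...,2]>80),(225,80,355,235));print('hob approx',rect(T,c,.072))
for n,C,box in(('top',T,(285,190,305,212)),('side',S,(268,225,290,245))):
    h=cv2.cvtColor(C['color'],cv2.COLOR_RGB2HSV)
    red=((h[...,0]<6)|(h[...,0]>172))&(h[...,1]>90)
    yel=(h[...,0]>10)&(h[...,0]<35)&(h[...,1]>80)&(h[...,2]>120)
    for nm,m,z in(('red',red,.068),('brass',yel,.094)):
        u0,v0,u1,v1=box;ys,xs=np.nonzero(m[v0:v1,u0:u1]);xs=xs+u0;ys=ys+v0
        if len(xs): print(n,nm,len(xs),xs.mean(),ys.mean(),(onz(C,xs.mean(),ys.mean(),z)*1000).round(1),xs.min(),xs.max(),ys.min(),ys.max())
# knob
c,M=big(H[...,2]<75,(423,251,470,300));print('knob blk',rect(T,c,.03),'circ',cv2.minEnclosingCircle(c))
k=(H[...,1]<70)&(H[...,2]>130);ys,xs=np.nonzero(k[258:285,434:456]);xs=xs+434;ys=ys+258
P=np.array([onz(T,x,y,.052)[:2] for x,y in zip(xs,ys)])*1000;L=cv2.fitLine(P.astype(np.float32),2,0,.01,.01).ravel()
print('pointer',len(xs),P.mean(0),P.min(0),P.max(0),L[:2],np.degrees(np.arctan2(L[1],L[0])))
# board
wood=(H[...,0]>10)&(H[...,0]<25)&(H[...,2]>190)&(H[...,1]<130)
c,_=big(wood,(405,240,485,330));print('board',rect(T,c,.015))
# tool
br=(H[...,2]<140)&(H[...,1]>90);c,_=big(br,(148,270,170,288));print('tool',rect(T,c,.105),c[:,0].min(0),c[:,0].max(0))
yel=(H[...,0]>18)&(H[...,0]<35)&(H[...,1]>140)
ys,xs=np.nonzero(yel[258:302,140:184]);print('band',list(zip(xs+140,ys+258)))
z=cv2.resize(I[190:214,280:308],None,fx=20,fy=20,interpolation=cv2.INTER_NEAREST)
z2=cv2.resize(S['color'][225:247,266:294],None,fx=20,fy=20,interpolation=cv2.INTER_NEAREST)[:,:,:]
out=np.hstack([cv2.resize(z,(400,343)),cv2.resize(z2,(400,343))]);cv2.imwrite('pics/z1.png',out[:,:,::-1])
E
```

```text
stand ((433.4173278808594, 325.48760986328125), (63.68683624267578, 62.08460998535156), 16.57390594482422)
hob approx ((718.94580078125, 30.26458740234375), (261.10772705078125, 336.5497131347656), 89.98135375976562)
top red 11 298.3636363636364 203.54545454545453 [608.1  13.8  68. ] 297 300 202 205
top brass 22 291.27272727272725 202.8181818181818 [605.1  29.5  94. ] 289 294 201 205
side red 1 282.0 234.0 [606.6  11.8  68. ] 282 282 234 234
side brass 32 279.34375 234.03125 [605.5  38.   94. ] 278 281 230 238
knob blk ((446.1849365234375, -325.7369384765625), (42.58931350708008, 42.06072998046875), 89.6327896118164) circ ((444.0, 274.5), 10.062405586242676)
pointer 21 [ 457.00272226 -317.71867035] [ 449.50041554 -325.34877497] [ 463.41616031 -309.49697312] [0.6802219  0.73300624] 47.13901
board ((410.161376953125, -329.97967529296875), (186.75486755371094, 188.95034790039062), 87.83026123046875)
tool ((434.1160888671875, 322.29449462890625), (18.898527145385742, 19.60603141784668), 26.628293991088867) [153 275] [163 283]
band []
```

View pics/z1.png

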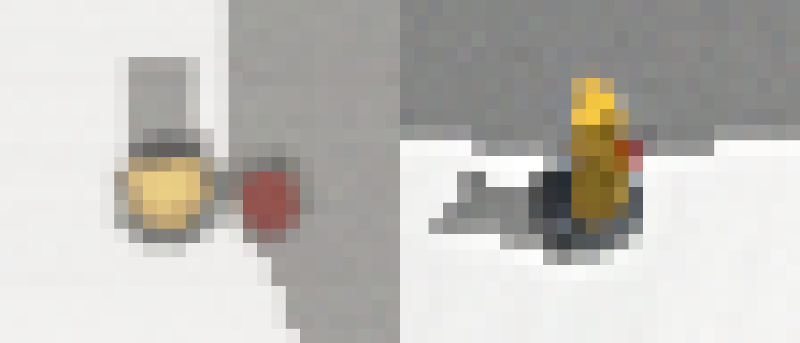

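Flat faces roughly +x. Estimates (mm): tool/stand ≈ (434.5, 325), shaft (607, 30), reset (607, 14), knob (447, -326) with its pointer at ~45°. Hob size and offsets agree. Moving to the tool.

Emit:
drive_tool --series '[[[4.5,4,0],9.7],[[4.5,4,0],9.7],[[4.5,4,0],9.7],[[4.5,4,0],9.7],[[4.5,4,0],9.7],[[1.2,5.8,0],9.7],[[1.2,5.8,0],9.7],[[1.2,5.8,0],9.7],[[1.2,5.8,0],9.7],[[1.2,5.8,0],9.7]]' --hand 0

```text
time: 1.45
ee_pos: [0.501, -0.0947, 0.2306]
eef_rot: [0.519, 0.855, -0.0, 0.0]
ft_force: [0.8, 0.3, -0.5]
width: 0.0869
grip_force: 0.0
```

Emit:
drive_tool --series '[[[-0.8,6,0],0],[[-0.8,6,0],0],[[-0.8,6,0],0],[[-0.8,6,0],0],[[-0.8,6,0],0],[[-0.8,6,0],0],[[-1.85,5.95,0],0],[[0,0,-5],0],[[0,0,-3],0],[[0,0,0],0]]'

```text
time: 2.7
ee_pos: [0.4334, 0.3221, 0.1487]
eef_rot: [0.521, 0.854, -0.002, -0.001]
ft_force: [-0.4, -0.3, -0.2]
width: 0.0868
grip_force: 0.0
```

```bash
python3 - <<'E'
from h import *
print(r.read_state()['ee_pos'])
T=cam('top','t2');S=cam('side','s2')
a=cv2.resize(cv2.imread('pics/s2.png')[320:420,280:390],None,fx=3.6,fy=3.6,interpolation=cv2.INTER_CUBIC)
b=cv2.resize(cv2.imread('pics/t2.png')[230:330,105:215],None,fx=3.6,fy=3.6,interpolation=cv2.INTER_CUBIC)
cv2.imwrite('pics/z2.png',np.hstack([a,b]))
E
```

```text
[0.43339694 0.32206664 0.14872798]
```

View pics/z2.png

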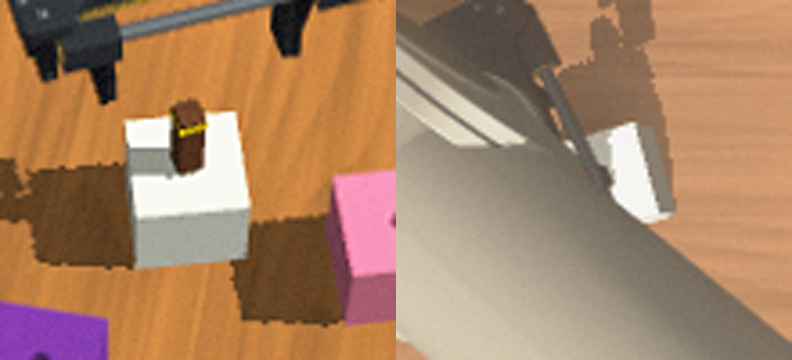

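The jaws line up with the handle's band direction and straddle the tool. Descend and grip.

Emit:
drive_tool --series '[[[0.1,0.3,0],0],[[0,0,-3],0],[[0,0,-3],0],[[0,0,-1],0],[[0,0,0],0],[[0,0,0],0],[[0,0,0],0],[[0,0,0],0],[[0,0,0],0],[[0,0,0],0]]'

```text
time: 4.05
ee_pos: [0.4355, 0.326, 0.0806]
eef_rot: [0.521, 0.854, 0.0, 0.0]
ft_force: [-0.0, -0.1, -0.5]
width: 0.0869
grip_force: 0.0
```

Emit:
drive_tool --series '[[[0,0,0],0],[[0,0,0],0],[[0,0,0],0],[[0,0,0],0],[[0,0,0],0],[[0,0,0],0],[[0,0,0],0],[[0,0,0],0],[[0,0,0],0],[[0,0,0],0]]' --hand 1 --newtons 20

```text
time: 5.3
ee_pos: [0.4355, 0.326, 0.0806]
eef_rot: [0.521, 0.854, 0.0, 0.0]
ft_force: [-0.4, -1.0, 0.0]
width: 0.0146
grip_force: 20.0
```

Emit:
drive_tool --series '[[[0,0,3],0],[[0,0,6],0],[[0,0,6],0],[[2.45,-4.45,0],0],[[2.45,-4.45,0],0],[[2.45,-4.45,0],0],[[2.45,-4.45,0],0],[[2.45,-4.45,0],0],[[2.45,-4.45,0],0],[[2.45,-4.45,0],0]]'

```text
time: 6.55
ee_pos: [0.6076, 0.0129, 0.2306]
eef_rot: [0.521, 0.854, 0.0, 0.0]
ft_force: [1.0, 0.5, -0.5]
width: 0.0149
grip_force: 20.0
```

Emit:
drive_tool --series '[[[0,0,-4],0],[[0,0,-3],0],[[0,0,0],0],[[0,0,0],0],[[0,0,0],0],[[0,0,0],0],[[0,0,0],0],[[0,0,0],0],[[0,0,0],0],[[0,0,0],0]]'

```text
time: 7.8
ee_pos: [0.607, 0.0145, 0.1606]
eef_rot: [0.521, 0.854, 0.0, 0.0]
ft_force: [-0.1, -0.6, 0.8]
width: 0.0147
grip_force: 20.0
```

```bash
python3 - <<'E'
from h import *
s=r.read_state();print(s['ee_pos'],s['ft_force'])
S=cam('side','s3');T=cam('top','t3')
a=cv2.resize(cv2.imread('pics/s3.png')[170:260,230:330],None,fx=4,fy=4,interpolation=cv2.INTER_CUBIC)
b=cv2.resize(cv2.imread('pics/t3.png')[150:240,245:345],None,fx=4,fy=4,interpolation=cv2.INTER_CUBIC)
cv2.imwrite('pics/z3.png',np.hstack([a,b]))
p=s['ee_pos'];print(proj(S,p-[0,0,.0706]),proj(S,[.607,.014,.068]),proj(S,[.607,.03,.094]))
E
```

```text
[0.60697346 0.01445588 0.16056027] [-0.13160992 -0.58324451  0.83741438]
[281.16044044 227.96739853] [281.598473   234.63652446] [279.49503832 231.45926842]
```

View pics/z3.png

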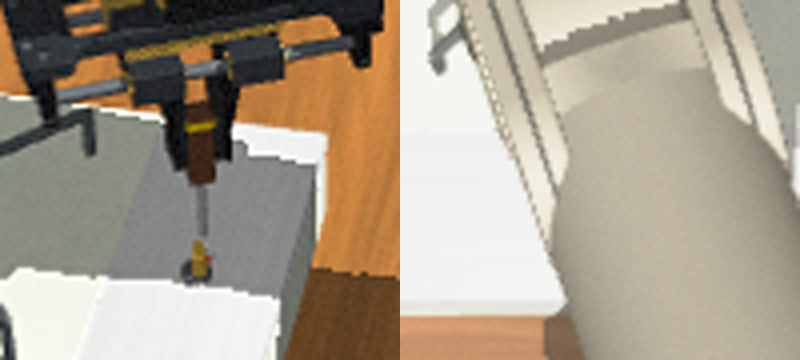

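The tip is directly above the button in the side view (tip at ~(281,229), where the geometry predicts it). Pressing.

Emit:
drive_tool --series '[[[0,0,-1.2],0],[[0,0,-0.8],0],[[0,0,-0.3],0],[[0,0,-0.2],0],[[0,0,-0.15],0],[[0,0,0],0],[[0,0,0],0],[[0,0,0],0],[[0,0,0],0],[[0,0,0],0]]'

```text
time: 9.15
ee_pos: [0.607, 0.0145, 0.1343]
eef_rot: [0.521, 0.854, 0.0, 0.0]
ft_force: [-2.9, -0.9, 5.2]
width: 0.0149
grip_force: 20.0
```

Emit:
drive_tool --series '[[[0,0,-0.05],0],[[0,0,0],0],[[0,0,0],0],[[0,0,4],0],[[0,0,5.65],0],[[-2.45,4.45,0],0],[[-2.45,4.45,0],0],[[-2.45,4.45,0],0],[[-2.45,4.45,0],0],[[-2.45,4.45,0],0]]'

```text
time: 10.4
ee_pos: [0.4838, 0.2384, 0.23]
eef_rot: [0.521, 0.854, 0.0, 0.0]
ft_force: [0.5, 1.6, -0.1]
width: 0.0152
grip_force: 20.0
```

Emit:
drive_tool --series '[[[-2.45,4.45,0],0],[[-2.45,4.45,0],0],[[0,0,0],0],[[0,0,0],0],[[0,0,-4],0],[[0,0,-3],0],[[0,0,0],0],[[0,0,0],0],[[0,0,0],0],[[0,0,0],0]]'

```text
time: 11.65
ee_pos: [0.4359, 0.3262, 0.161]
eef_rot: [0.521, 0.854, 0.001, 0.0]
ft_force: [0.2, -0.9, -0.4]
width: 0.0146
grip_force: 20.0
```

Emit:
drive_tool --series '[[[-0.04,0,-3],0],[[0,0,-2],0],[[0,0,-1],0],[[0,0,-1],0],[[0,0,-0.7],0],[[0,0,-0.3],0],[[0,0,-0.05],0],[[0,0,0],0],[[0,0,0],0],[[0,0,0],0]]'

```text
time: 12.9
ee_pos: [0.4351, 0.326, 0.0805]
eef_rot: [0.521, 0.854, -0.0, 0.0]
ft_force: [-3.3, -2.9, 7.8]
width: 0.015
grip_force: 20.0
```

Emit:
drive_tool --series '[[[0,0,0],0],[[0,0,0],0],[[0,0,0],0],[[0,0,0],0],[[0,0,0],0],[[0,0,0],0],[[0,0,0],0],[[0,0,3],0],[[0,0,5],0],[[0,0,5],0]]' --hand 0

```text
time: 14.15
ee_pos: [0.4348, 0.3259, 0.2109]
eef_rot: [0.521, 0.854, -0.0, -0.0]
ft_force: [0.8, -1.4, 0.4]
width: 0.087
grip_force: 0.0
```

```bash
python3 - <<'E'
from h import *
S=cam('side','s4')
a=cv2.resize(cv2.imread('pics/s4.png')[320:420,280:390],None,fx=3.6,fy=3.6,interpolation=cv2.INTER_CUBIC)
# side-view knob & shaft measurements, no arm there
I=S['color'];H=cv2.cvtColor(I,cv2.COLOR_RGB2HSV)
ys,xs=np.nonzero(H[145:190,348:392,2]<70);print('knob px',xs.min()+348,xs.max()+348,ys.min()+145,ys.max()+145)
for z,v in((.015,ys.max()+145),): print(onz(S,xs[ys==ys.max()].mean()+348,v,z))
print('expect knob centre col (z.023)',proj(S,[.447,-.326,.023]))
b=cv2.resize(cv2.imread('pics/s4.png')[210:250,258:302],None,fx=9,fy=9,interpolation=cv2.INTER_CUBIC)
cv2.imwrite('pics/z4.png',np.hstack([a,cv2.resize(b,(400,360))]))
E
```

```text
Traceback (most recent call last):
ValueError: zero-size array to reduction operation minimum which has no identity
```

Emit:
drive_tool --series '[[[1.3,-6,0],-7.2],[[1.3,-6,0],-7.2],[[1.3,-6,0],-7.2],[[1.3,-6,0],-7.2],[[1.3,-6,0],-7.2],[[-0.6,-6,0],-7.2],[[-0.6,-6,0],-7.2],[[-0.6,-6,0],-7.2],[[-0.6,-6,0],-7.2],[[-0.6,-6,0],-7.2]]'

```text
time: 15.45
ee_pos: [0.4696, -0.2759, 0.2096]
eef_rot: [0.924, 0.383, 0.0, 0.0]
ft_force: [0.5, -0.2, -1.5]
width: 0.0868
grip_force: 0.0
```

```bash
python3 - <<'E'
from h import *
S=cam('side','s5')
im=cv2.imread('pics/s5.png')
f=lambda u,v,w,h:cv2.resize(im[v:v+h,u:u+w],(396,360),interpolation=cv2.INTER_CUBIC)
cv2.imwrite('pics/z5.png',np.hstack([f(280,320,110,100),f(315,110,110,100)]))
print('expect knob: underside,pointer',proj(S,[.447,-.326,.015]),proj(S,[.447,-.326,.052]),proj(S,[.461,-.312,.052]), 'tcp',proj(S,r.read_state()['ee_pos']))
E
```

```text
expect knob: underside,pointer [367.80531484 169.38346925] [368.64370541 158.671483  ] [362.82206047 161.19866286] tcp [362.61277452 117.37508276]
```

View pics/z5.png

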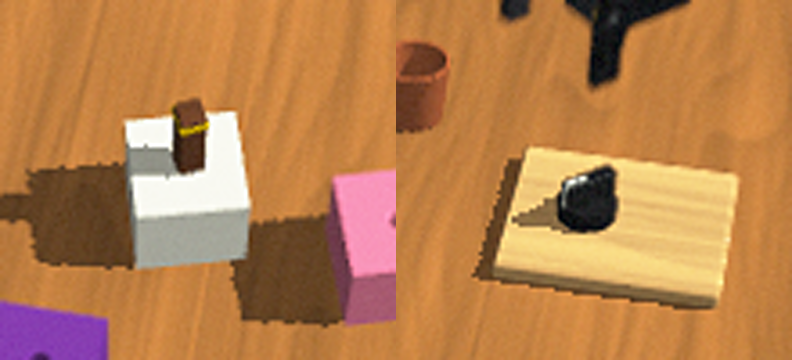

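The tool stands upright in its stand, and the knob is where it was measured (skirt centre at column ~368, as predicted). First I'll centre it lengthwise with a light squeeze.

Emit:
drive_tool --series '[[[-0.76,-2,0],10],[[-0.75,-1.5,0],10],[[-0.75,-1.5,0],10],[[0,0,0],10],[[0,0,-3],10],[[0,0,-3],10],[[0,0,-3],10],[[0,0,-3],10],[[0,0,0],10],[[0,0,0],0]]'

```text
time: 16.75
ee_pos: [0.4474, -0.3238, 0.0892]
eef_rot: [0.381, 0.924, 0.0, -0.0]
ft_force: [-0.4, -0.2, 0.1]
width: 0.087
grip_force: 0.0
```

Emit:
drive_tool --series '[[[-0.04,-0.2,-2],0],[[0,0,-2],0],[[0,0,-0.6],0],[[0,0,0],0],[[0,0,0],0],[[0,0,0],0],[[0,0,0],0],[[0,0,0],0],[[0,0,0],0],[[0,0,0],0]]'

```text
time: 18.0
ee_pos: [0.447, -0.326, 0.0436]
eef_rot: [0.381, 0.925, 0.0, -0.0]
ft_force: [-0.3, -0.1, -0.1]
width: 0.0872
grip_force: 0.0
```

Emit:
drive_tool --series '[[[0,0,0],0],[[0,0,0],0],[[0,0,0],0],[[0,0,0],0],[[0,0,0],0],[[0,0,0],0],[[0,0,0],0],[[0,0,0],0],[[0,0,0],0],[[0,0,0],0]]' --hand 1 --newtons 6

```text
time: 19.25
ee_pos: [0.4471, -0.326, 0.0436]
eef_rot: [0.381, 0.925, 0.0, 0.0]
ft_force: [0.9, -0.4, 0.2]
width: 0.0443
grip_force: 6.0
```

Emit:
drive_tool --series '[[[0,0,0],0],[[0,0,0],0],[[0,0,0],0],[[0,0,0],0],[[0,0,3],0],[[0,0,1],-10],[[0,0,0],-10],[[0,0,0],-10],[[0,0,0],-10],[[0,0,0],-10]]' --hand 0

```text
time: 20.5
ee_pos: [0.4471, -0.326, 0.0836]
eef_rot: [0.738, 0.675, 0.0, 0.0]
ft_force: [-0.5, -0.2, 0.3]
width: 0.0872
grip_force: 0.0
```

Emit:
drive_tool --series '[[[0,0,0],-10],[[0,0,0],-10],[[0,0,0],-10],[[0,0,0],-10],[[0,0,0],0],[[0,0,-2],0],[[0,0,-2],0],[[0,0,0],0],[[0,0,0],0],[[0,0,0],0]]'

```text
time: 21.75
ee_pos: [0.4476, -0.3264, 0.0445]
eef_rot: [0.923, 0.385, 0.0, 0.001]
ft_force: [0.3, -0.7, 0.6]
width: 0.0868
grip_force: 0.0
```

Emit:
drive_tool --series '[[[0,0,0],0],[[0,0,0],0],[[0,0,0],0],[[0,0,0],0],[[0,0,0],0],[[0,0,0],0],[[0,0,0],0],[[0,0,0],0],[[0,0,0],0],[[0,0,0],0]]' --hand 1 --newtons 30

```text
time: 23.0
ee_pos: [0.4471, -0.326, 0.0436]
eef_rot: [0.923, 0.384, 0.0, 0.0]
ft_force: [0.6, 0.4, -0.4]
width: 0.0126
grip_force: 30.0
```

Emit:
drive_tool --series '[[[0,0,3],0],[[0,0,5],0],[[0,0,5],-5],[[2.3,5.1,0],-5],[[2.3,5.1,0],-6],[[2.3,5.1,0],-6],[[2.3,5.1,0],-6],[[2.3,5.1,0],-6],[[2.3,5.1,0],-6],[[2.25,5,0],-5.2]]'

```text
time: 24.25
ee_pos: [0.6081, 0.0316, 0.1736]
eef_rot: [1.0, -0.002, 0.0, 0.0]
ft_force: [0.8, -0.3, -0.6]
width: 0.0129
grip_force: 30.0
```

Emit:
drive_tool --series '[[[0,0,0],0],[[0,0,-2],0],[[0,0,-1],0],[[0,0,0],0],[[0,0,0],0],[[0,0,0],0],[[0,0,0],0],[[0,0,0],0],[[0,0,0],0],[[0,0,0],0]]'

```text
time: 25.5
ee_pos: [0.6076, 0.03, 0.1436]
eef_rot: [1.0, 0.0, 0.0, 0.0]
ft_force: [-0.5, -1.1, 0.7]
width: 0.0127
grip_force: 30.0
```

```bash
python3 - <<'E'
from h import *
s=r.read_state();print(s['ee_pos'],s['ft_force'],s['eef_rot'])
S=cam('side','s6')
f=lambda u,v,w,h:cv2.resize(S['color'][v:v+h,u:u+w,::-1],(792,540),interpolation=cv2.INTER_CUBIC)
cv2.imwrite('pics/z6.png',f(244,185,66,45))
p=s['ee_pos'];print('knob axis underside',proj(S,p-[0,0,.0286]),'skirt edges',proj(S,p+[.023,0,-.0286]),proj(S,p+[-.023,0,-.0286]),'shaft top',proj(S,[.6075,.03,.094]))
E
```

```text
[0.60758926 0.03001563 0.14358004] [-0.48610715 -1.06423401  0.66706665] [9.99999990e-01 1.31885901e-04 3.16440299e-05 4.45024049e-05]
knob axis underside [278.81781798 224.74350079] skirt edges [268.77100909 223.39718337] [288.92071933 226.09811621] shaft top [279.27844663 231.42987005]
```

View pics/z6.png

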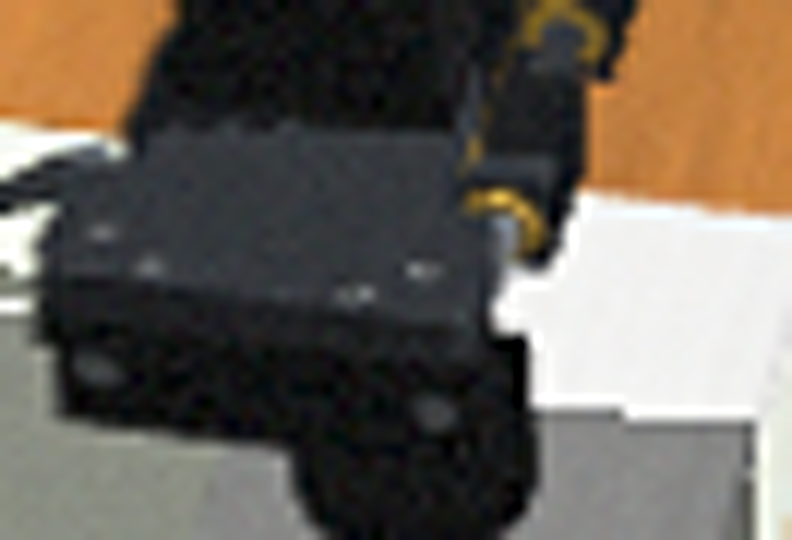

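Knob is above the shaft (the picture shows only the gripper over it). Lower to 2 mm below first contact and feel.

Emit:
drive_tool --series '[[[0,0,-1],0],[[0,0,-0.8],0],[[0,0,-0.2],0],[[0,0,-0.2],0],[[0,0,-0.1],0],[[0,0,-0.1],0],[[0,0,0],0],[[0,0,0],0],[[0,0,0],0],[[0,0,0],0]]'

```text
time: 26.8
ee_pos: [0.6076, 0.03, 0.1197]
eef_rot: [1.0, 0.0, 0.0, 0.0]
ft_force: [0.3, 0.0, -0.3]
width: 0.0126
grip_force: 30.0
```

Emit:
drive_tool --series '[[[0,0,-0.2],0],[[0,0,-0.2],0],[[0,0,-0.2],0],[[0,0,-0.2],0],[[0,0,-0.1],0],[[0,0,-0.1],0],[[0,0,0],0],[[0,0,0],0],[[0,0,0],0],[[0,0,0],0]]'

```text
time: 28.05
ee_pos: [0.6077, 0.03, 0.1096]
eef_rot: [1.0, 0.0, 0.0, 0.0]
ft_force: [3.7, 0.1, -0.1]
width: 0.0129
grip_force: 30.0
```

Emit:
drive_tool --series '[[[0.05,0,0],0],[[0,0,-0.15],0],[[0,0,-0.15],0],[[0,0,-0.1],0],[[0,0,-0.1],0],[[0,0,0],0],[[0,0,0],0],[[0,0,0],0],[[0,0,0],0],[[0,0,0],0]]'

```text
time: 29.3
ee_pos: [0.608, 0.03, 0.1046]
eef_rot: [1.0, 0.0, -0.0, 0.0]
ft_force: [-3.3, -0.9, 5.3]
width: 0.0127
grip_force: 30.0
```

Emit:
drive_tool --series '[[[0,0,-0.05],0],[[0,0,-0.05],0],[[0,0,0],0],[[0,0,0],0],[[0,0,0],0],[[0,0,0],0],[[0,0,0],0],[[0,0,0],0],[[0,0,0],0],[[0,0,0],0]]'

```text
time: 30.55
ee_pos: [0.6081, 0.03, 0.1043]
eef_rot: [1.0, 0.0, 0.0, 0.0]
ft_force: [-4.2, 0.3, 10.7]
width: 0.0123
grip_force: 30.0
```

Force jumped from 5.3 to 10.7 N at the expected pressed height (underside ≈ 4 mm above the strip), so the shaft is at its stop. Handing in.

```bash
python3 -c "
from h import *
print(r.close_job())"
```

```text
the job is handed in; nothing more can be done
None
```

I pressed the reset button with the pin tool, stood the tool back in its stand, and put the knob on the shaft, holding it at the stop when I handed in at about 31 s. The hand-in returned no verdict; the result is read from forces, heights and camera views.

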